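# Present a notched glass slide label up over the light pad

## Robot

A 6-joint arm with a two-finger parallel gripper is mounted at the origin on the work surface; the furniture and walls round the work are solid. World frame = base frame: x ahead of the robot, y to its left, z up, the work surface at z = 0. Lengths are in m, angles in rad, forces in N, time in s.
With the tool pointing down it reaches from about 0.3 to 0.775 m from the base axis. Payload 14.6 kg.
Tool frame: the origin (TCP) lies at the centre of the arm's flange, where the gripper is bolted on; the fingertips stand 199 mm ahead of it and the grasp point (between the pads) lies 180 mm ahead of it; y points along the fingers, z is the direction in which the jaws open and shut, and the axes are right-handed (so a half turn about y gives the same grasp; the last joint's range is limited). The gripper opens to 94 mm and grips with 3 to 60 N. Pads are 16 mm wide; open, the fingers measure 119 mm over their backs; the gripper's body (75 mm by 177 mm) begins 78 mm behind the grasp point.
Start: joints at [-1.334, 0.3, 1.521, -0, 1.321, -0.067], TCP at [0.165, -0.525, 0.405] pointing down, gripper open.
Joint ranges: [-3.03, 3.03], [-0.79, 2.21], [0.23, 2.52], [-1.04, 4.18], [0, 3.07], [-2.55, 2.55]. Speed limits (rad/s): [2.22, 2.22, 2.57, 3.14, 3.14, 3.14].

## Interface

Orientations are given as [roll, pitch, yaw] about the fixed x, y, z axes, in that order (R = Rz(yaw) Ry(pitch) Rx(roll)).
In Python, from station import manip gives the robot as it stands. The module is installed in compiled form; this text tells all that it offers.
- The arm moves only by the tool arm_command, never from a script. Its argument "increments" is a list of rows, each a list of 3 entries, a list of its own where there are three numbers: the finger opening in m, from 0 to 0.094, then the shift along the tool's x, y, z in m, then the turn, a rotation vector about the tool's x, y, z in rad. A call has 1 to 5 rows; each row is the pose to reach, as a shift and turn from the pose measured when the call began, along the tool's axes at that moment; what a row does not reach only later rows make up. A row lasts 1/10 s, in which the tool goes at most 50 mm and 8.59 degrees, less where a joint would pass 70% of its speed; a pose out of reach is approached as far as the arm can. A call with a gripper value outside its range is refused whole. The fingers move at their own pace and stop on an object; "newtons" is the grip in N (left out, the last holds). Time passes only in rows, so rows that repeat a pose let the fingers close. It gives the time, the measured TCP pose, the force and the opening at its end, in the units of the state.
- manip.get_obs(): the state, without advancing time (a new reading comes with each control period).
- manip.camera(name): name is "side" or "top" or "wrist"; returns a dict with "img" (420x560x3 uint8, blue, green, red), "range_z" (420x560 float32, m along the optical axis (not along the pixel's ray), 0 where there is no reading), "fovy" (degrees; the focal length in pixels is half the picture's height over the tangent of half this angle, whatever the lens; pixels are square), "cx", "cy" (the principal point, pixels), "dist" ([k1, k2, p1, p2, k3] as OpenCV has them; the pictures are not rectified), "cam_to_world" (4x4, takes a point from camera to world coordinates). Camera axes: x right, y up, looking along -z (the intrinsics and any distortion apply to the point x, -y, -z); pixel columns grow to the right and rows downward; lengths in m; the calibration is good to about 2 mm. A picture is of the moment at which its call begins.
- manip.finish_job(): hands the job in, once; it reports no verdict.
Trained networks look in a picture, given as the dict that the camera call returned (one of the last four; its "shot" number tells which), for a name from the list of things; names that differ only in an ending like _2 or _b are one class to them, and where a whole thing is asked for, a point or a joint stands for the part that bears it (a point fixed in the world has none). Each returns a list of dicts, best first, with "p" (0 to 1); they miss things now and then, are a little off and sometimes report something else, mostly with a low value. They report only what shows in the picture. A call takes as long as a camera call. They do not tell look-alikes from the thing itself.
- manip.find_in(picture, target): "pixel" ([row, column] in pixels, amid what is visible of it).
The state is a dict: "clock": time; "joint_positions": joint angles; "joint_vel": joint speeds; "effort": joint torques, N m; "eef_pos": TCP position; "orientation": TCP orientation; "force": force on the tool from outside, world axes, zero at the start; "wrist_torque": the same for the moment, N m; "finger_gap": finger opening in m.
Only numpy, scipy, OpenCV 4.12 (cv2) and the standard library are available. Lean on these libraries where they do the work, as an engineer would, in place of code of your own. Each camera call takes 0.05 s, during which the arm holds its last target.

## Task

Lift the flask off the slide stand and set it down upright on the bench, well clear of the stand and of the light pad. Then find the slide's frosted, labelled end by the small notch in its corner, take the slide by its plain part and hold the frosted end over the middle of the light pad, about 20 cm up, with the slide's long edges level and tilted about 45 degrees so that the label face looks upwards for the overhead camera. Finish while still holding it there, and leave the other things as they are.

Things in the scene. Friction and masses are not known exactly. Their poses are not given: they have to be found in the camera images.
- stand: slide stand, fixed: black tray 150 x 100 x 6 mm (its x, y, z) lying on the worktop at any yaw; origin at the centre of its underside. Two aluminium rails, 60 mm long and 16 mm high above the tray, form a 9.6 mm wide groove along the stand's x axis, from x = -15 to x = +45 mm, at y = 0; top of the rails 22 mm above the worktop.
- slide_center (a point): centre of a thick clear bluish glass slide, 110 x 8 x 55 mm (its x, y, z), about 60 g. At the start it stands on a long edge in the stand's groove, bottom 6 mm and top 61 mm above the worktop, x along the stand's x. A notch 10 mm wide, 11 mm deep is cut from the corner at its +x end and +z edge (upper at the start). Label face: +y; frosted end: the notched +x end.
- slide_label (a point): middle of the slide's frosted end, on the label face: 35 mm along +x and 4 mm along +y from slide_center, same axes. The frosting with a yellow label covers the last 35 mm (slide x from +20 to +55) of the +y face only; the rest of the slide, x below +20, is plain.
- flask_center (a point): half-way up a small conical glass flask, amber contents, 85 mm high, 52 mm across the base, about 34 mm at the rim, about 70 g; z is its axis, up. At the start it stands on the stand's tray close to the label face of the slide's plain end, in the fingers' way. Grasp it near the top, about 25 mm above this point, where the fingers close on some 35 to 40 mm.
- light_pad: flat light pad with a white luminous top, 100 x 140 x 8 mm, fixed on the worktop; origin at the centre of its underside
- bulb_center (a point): bystander: red rubber pipette bulb, 51 mm across, 76 mm high, standing on the worktop; its centre
- pen_center (a point): bystander: marker pen lying on the worktop, 12 x 132 x 12 mm, long along its y; its centre
Not all that is in view belongs to the job. What is shaped like the part that bears flask_center but blue or purple is not meant.

How it is judged:
By the outcome, as a careful person would: the job done as asked, in the order asked, and still so for the second after the job is handed in, while the arm keeps its last pose, push and grip.
It also fails if it takes over 53 s, if anything falls off the work surface, if the arm or the gripper's body presses on something with over 40 N, if the wrist force passes 120 N, or if a joint passes its speed limit or range.

## Working session

There is one attempt and no reset: what is moved stays moved. The work goes in short steps, Python scripts to look and compute and a tool call to move; the robot and the scene stay as the last step left them, time stands still between calls to the robot, and variables do not carry over. Pictures are saved under pics/ and viewed, and the job is handed in when it is done.

Besides the shell and the picture viewer there is one more tool, called after "Emit:" by a JSON object that holds its "op" and its "data". arm_command: Moves the arm, as the interface text tells. Its arguments: {"type":"object","properties":{"increments":{"type":"array","items":{"type":"array"}},"newtons":{"type":"number"}},"required":["increments"]}

```bash
mkdir -p pics; cat > h.py <<'E'
import numpy as np, cv2
from scipy.spatial.transform import Rotation as R
from station import manip
def K(c):
    f=c["img"].shape[0]/2/np.tan(np.radians(c["fovy"])/2)
    return np.array([[f,0,c["cx"]],[0,f,c["cy"]],[0,0,1]])
def ray(c,px):
    p=cv2.undistortPoints(np.array([[[px[1],px[0]]]],float),K(c),np.array(c["dist"]))[0,0]
    return np.array([p[0],-p[1],-1.])
def at_depth(c,px,d=None):
    if d is None: d=c["range_z"][int(round(px[0])),int(round(px[1]))]
    M=np.array(c["cam_to_world"]); return M[:3,:3]@(ray(c,px)*d)+M[:3,3]
def at_z(c,px,z):
    M=np.array(c["cam_to_world"]); r=M[:3,:3]@ray(c,px); return M[:3,3]+r*(z-M[2,3])/r[2]
def cloud(c):
    h,w=c["range_z"].shape
    v,u=np.mgrid[0:h,0:w]
    p=cv2.undistortPoints(np.stack([u,v],-1).reshape(-1,1,2).astype(float),K(c),np.array(c["dist"]))[:,0]
    d=c["range_z"].reshape(-1,1)
    M=np.array(c["cam_to_world"])
    P=(np.c_[p[:,0],-p[:,1],-np.ones(len(p))]*d)@M[:3,:3].T+M[:3,3]
    P[d[:,0]==0]=np.nan
    return P.reshape(h,w,3)
def proj(c,P):
    M=np.array(c["cam_to_world"]); q=(np.atleast_2d(P)-M[:3,3])@M[:3,:3]
    q=q*[1,-1,-1]
    return cv2.projectPoints(q,np.zeros(3),np.zeros(3),K(c),np.array(c["dist"]))[0][:,0]
def pose():
    o=manip.get_obs(); return np.array(o["eef_pos"]),R.from_euler('xyz',o["orientation"])
E
python3 - <<'E'
from h import *
print(manip.get_obs())
for n in ["top","side"]:
    c=manip.camera(n); cv2.imwrite(f"pics/{n}0.png",c["img"]); print(n,c["fovy"],c["cam_to_world"])
    for t in ["stand","slide_center","slide_label","flask_center","light_pad","bulb_center","pen_center"]:
        for r in manip.find_in(c,t)[:3]: print(t,r, at_depth(c,r["pixel"]).round(3))
E
```

```text
{'clock': 0.0, 'joint_positions': array([-1.33359076e+00,  3.00496357e-01,  1.52160491e+00, -3.54600899e-05,
        1.32066960e+00, -6.65986716e-02]), 'joint_vel': array([-1.56760720e-03,  7.68834629e-06,  9.50214570e-04, -9.58461042e-04,
       -1.64608549e-03,  1.11719461e-03]), 'effort': array([-1.64290061e-03, -5.31811845e+01, -3.52738380e+01,  7.07996939e-02,
        2.44465994e-02, -1.35130986e-04]), 'eef_pos': array([ 0.16452197, -0.52478377,  0.40406225]), 'orientation': array([-1.57197422e+00,  4.41394573e-05, -2.83777964e+00]), 'force': array([-0.57929506, -0.06339494,  0.30600644]), 'wrist_torque': array([-0.01753329, -0.02339254, -0.01015019]), 'finger_gap': 0.093761870869111}
top 51.89431447765529 [[-0.01262988  0.98404016 -0.17749774  0.42475325]
 [-0.99981126 -0.01504872 -0.01228779  0.04037647]
 [-0.01476279  0.17730905  0.98404449  0.95398506]
 [ 0.          0.          0.          1.        ]]
stand {'pixel': [225.5, 229.5], 'p': 0.71} [0.564 0.143 0.023]
slide_center {'pixel': [221.7, 226.6], 'p': 0.53} [0.574 0.15  0.016]
slide_label {'pixel': [225.9, 227.1], 'p'
[... 730 characters left out ...]
90492293  0.42532745  0.48234147]
 [ 0.          0.          0.          1.        ]]
stand {'pixel': [231.6, 305.4], 'p': 0.92} [0.591 0.127 0.004]
stand {'pixel': [193.5, 312.2], 'p': 0.63} [0.522 0.17  0.069]
slide_label {'pixel': [216.8, 315.7], 'p': 0.58} [0.588 0.153 0.038]
flask_center {'pixel': [199.4, 357.4], 'p': 0.81} [0.533 0.291 0.04 ]
flask_center {'pixel': [193.9, 310.1], 'p': 0.79} [0.523 0.164 0.069]
flask_center {'pixel': [213.9, 315.8], 'p': 0.75} [0.588 0.153 0.046]
light_pad {'pixel': [250.9, 183.0], 'p': 0.57} [ 0.596 -0.161  0.008]
bulb_center {'pixel': [259.6, 261.0], 'p': 0.72} [ 0.738 -0.021  0.042]
pen_center {'pixel': [212.6, 245.0], 'p': 0.47} [0.444 0.016 0.006]
```

View pics/top0.png

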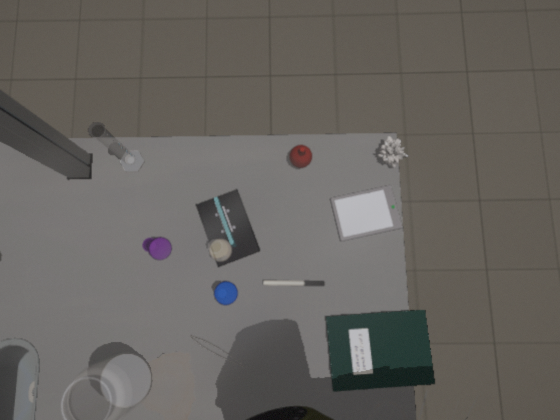

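View pics/side0.png

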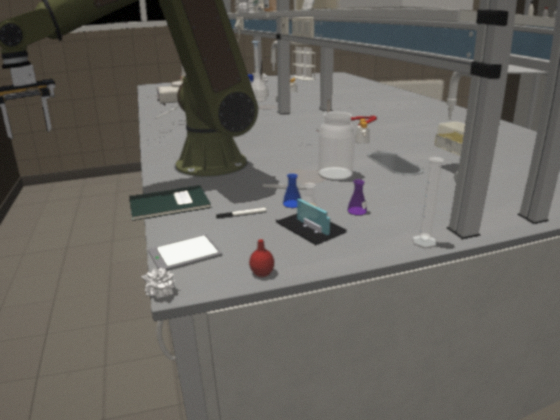

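```bash
python3 - <<'E'
import cv2,numpy as np
a=cv2.imread("pics/top0.png")[170:320,140:290]; b=cv2.imread("pics/side0.png")[140:280,240:400]
cv2.imwrite("pics/crop0.png",np.hstack([cv2.resize(a,(390,390),interpolation=2),cv2.resize(b,(400,390),interpolation=2)]))
E
```

```text
(no output)
```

View pics/crop0.png

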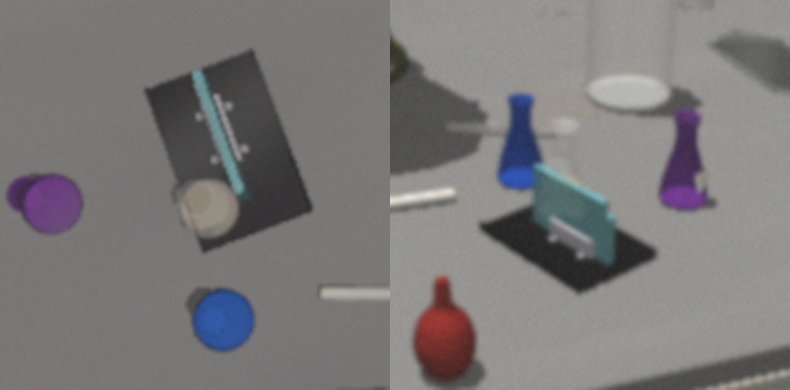

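The top view shows the clear/beige flask at (249,219), against the slide's plain end. The blue flask at (293,227) and the purple one at (248,160) are look-alikes. The crop confirms that only the clear one stands on the tray, and that is the one to lift. In the side view the notch is at the slide's upper right corner, around (328,213), which is the far (+x, +y) end in the top view. Next I'll measure precisely.

```bash
python3 - <<'E'
from h import *
c=manip.camera("top"); img=c["img"]; P=cloud(c); hsv=cv2.cvtColor(img,cv2.COLOR_BGR2HSV)
# slide: cyan
m=cv2.inRange(hsv,(80,80,60),(100,255,255)); m[:170]=0;m[320:]=0;m[:,:180]=0;m[:,260:]=0
n,l,s,_=cv2.connectedComponentsWithStats(m); i=1+np.argmax(s[1:,4]); ys,xs=np.where(l==i)
rect=cv2.minAreaRect(np.c_[xs,ys].astype(np.float32)); print("cyan",s[i],rect)
print("z of cyan",np.nanpercentile(P[ys,xs,2],[5,50,95]).round(3))
top=(l==i)&(P[...,2]>0.05)&(P[...,2]<.07)
Q=np.array([at_z(c,(y,x),0.061)[:2] for y,x in zip(*np.where(top))])
r=cv2.minAreaRect(Q.astype(np.float32)*1000); print("slide top world mm",r, cv2.boxPoints(r))
mu=Q.mean(0);u=np.linalg.svd(Q-mu,full_matrices=False)[2][0]; print(mu,np.degrees(np.arctan2(u[1],u[0])))
# tray: dark
g=img.max(2); t=((g<60)).astype(np.uint8); t[:180]=0;t[275:]=0;t[:,:185]=0;t[:,270:]=0
n,l,s,_=cv2.connectedComponentsWithStats(t); i=1+np.argmax(s[1:,4]); ys,xs=np.where(l==i)
W=np.array([at_z(c,(y,x),0.006)[:2] for y,x in zip(ys,xs)]).astype(np.float32)*1000
r=cv2.minAreaRect(W);print("tray",r,cv2.boxPoints(r).round())
# pad
t=((g>130)).astype(np.uint8); t[:180]=0;t[250:]=0;t[:,:320]=0
n,l,s,_=cv2.connectedComponentsWithStats(t); i=1+np.argmax(s[1:,4]); ys,xs=np.where(l==i)
W=np.array([at_z(c,(y,x),0.008)[:2] for y,x in zip(ys,xs)]).astype(np.float32)*1000
r=cv2.minAreaRect(W);print("pad",r)
# flask cloud
for nm in ["top","side"]:
    cc=manip.camera(nm); PP=cloud(cc); q=PP.reshape(-1,3)
    k=(abs(q[:,0]-.51)<.05)&(abs(q[:,1]-.16)<.06)&(q[:,2]>.066)
    print(nm,k.sum(),q[k].mean(0).round(4),np.percentile(q[k],[2,98],axis=0).round(3))
cv2.imwrite("pics/c1.png",cv2.resize(img[200:280,185:265],(560,560),interpolation=cv2.INTER_CUBIC))
s=manip.camera("side")
cv2.imwrite("pics/c2.png",cv2.resize(s["img"][170:245,270:360],(720,600),interpolation=cv2.INTER_CUBIC))
E
```

```text
Traceback (most recent call last):
ValueError: attempt to get argmax of an empty sequence
```

```bash
cat > m.py <<'E'
from h import *
c=manip.camera("top"); img=c["img"]; P=cloud(c); hsv=cv2.cvtColor(img,cv2.COLOR_BGR2HSV)
print(img[215:235:5,220:232:3].reshape(-1,3).tolist())
b=img.astype(int); m=((b[...,0]-b[...,2]>20)&(b[...,1]-b[...,2]>15)).astype(np.uint8); m[:185]=0;m[260:]=0;m[:,:200]=0;m[:,250:]=0
n,l,s,_=cv2.connectedComponentsWithStats(m); i=1+np.argmax(s[1:,4]); ys,xs=np.where(l==i)
rect=cv2.minAreaRect(np.c_[xs,ys].astype(np.float32)); print("cyan",s[i],rect)
print("z of cyan",np.nanpercentile(P[ys,xs,2],[5,50,95]).round(3))
for nm,top in (("all",(l==i)),("hi",(l==i)&(P[...,2]>0.055)&(P[...,2]<.068))):
    Q=np.array([at_z(c,(y,x),0.061)[:2] for y,x in zip(*np.where(top))])
    r=cv2.minAreaRect(Q.astype(np.float32)*1000); print("slide top world mm",nm,r, cv2.boxPoints(r).round().tolist())
    mu=Q.mean(0);u=np.linalg.svd(Q-mu,full_matrices=False)[2][0]; print(mu,np.degrees(np.arctan2(u[1],u[0])))
g=img.max(2); t=((g<60)).astype(np.uint8); t[:180]=0;t[275:]=0;t[:,:185]=0;t[:,270:]=0
n,l,s,_=cv2.connectedComponentsWithStats(t); i=1+np.argmax(s[1:,4]); ys,xs=np.where(l==i)
W=np.array([at_z(c,(y,x),0.006)[:2] for y,x in zip(ys,xs)]).astype(np.float32)*1000
r=cv2.minAreaRect(W);print("tray",r,cv2.boxPoints(r).round().tolist())
t=((g>130)).astype(np.uint8); t[:180]=0;t[250:]=0;t[:,:320]=0;t[:,400:]=0
n,l,s,_=cv2.connectedComponentsWithStats(t); i=1+np.argmax(s[1:,4]); ys,xs=np.where(l==i)
W=np.array([at_z(c,(y,x),0.008)[:2] for y,x in zip(ys,xs)]).astype(np.float32)*1000
r=cv2.minAreaRect(W);print("pad",r)
for nm in ["top","side"]:
    cc=c if nm=="top" else manip.camera(nm); PP=cloud(cc); q=PP.reshape(-1,3)
    k=(abs(q[:,0]-.51)<.05)&(abs(q[:,1]-.16)<.06)&(q[:,2]>.066)
    print(nm,k.sum(),q[k].mean(0).round(4),np.percentile(q[k],[2,98],axis=0).round(3).tolist())
cv2.imwrite("pics/c1.png",cv2.resize(img[200:280,185:265],(560,560),interpolation=cv2.INTER_CUBIC))
cv2.imwrite("pics/c2.png",cv2.resize(cc["img"][170:245,270:360],(720,600),interpolation=cv2.INTER_CUBIC))
E
python3 m.py
```

```text
[[137, 134, 107], [123, 120, 94], [144, 141, 144], [71, 72, 72], [87, 88, 86], [147, 145, 112], [102, 101, 91], [113, 110, 112], [71, 72, 72], [128, 126, 110], [148, 147, 114], [135, 132, 134], [78, 77, 77], [108, 106, 106], [149, 147, 114], [116, 114, 90]]
cyan [214 197  20  48 219] ((223.55975341796875, 220.6621856689453), (50.32482147216797, 4.543556213378906), 69.775146484375)
z of cyan [0.045 0.062 0.065]
slide top world mm all ((569.3269653320312, 151.2722625732422), (107.55345153808594, 9.56120777130127), 20.20995330810547) [[517.0, 137.0], [521.0, 128.0], [621.0, 165.0], [618.0, 174.0]]
[0.56938348 0.15116774] -159.80491195192687
slide top world mm hi ((567.55908203125, 151.1589813232422), (100.25264739990234, 8.402774810791016), 20.313913345336914) [[519.0, 138.0], [522.0, 130.0], [616.0, 165.0], [613.0, 173.0]]
[0.56739803 0.15092875] -159.69649609442004
tray ((522.6409301757812, 134.42446899414062), (60.0679931640625, 96.58364868164062), 20.477462768554688) [[478.0, 169.0], [511.0, 79.0], [568.0, 100.0], [534.0, 190.0]]
pad ((591.1968383789062, -158.45718383789062), (95.00690460205078, 134.58248901367188), 11.167603492736816)
top 115 [0.5143 0.1671 0.0868] [[0.499, 0.152, 0.068], [0.527, 0.178, 0.094]]
side 124 [0.5175 0.1635 0.081 ] [[0.501, 0.152, 0.067], [0.527, 0.177, 0.091]]
```

View pics/c1.png

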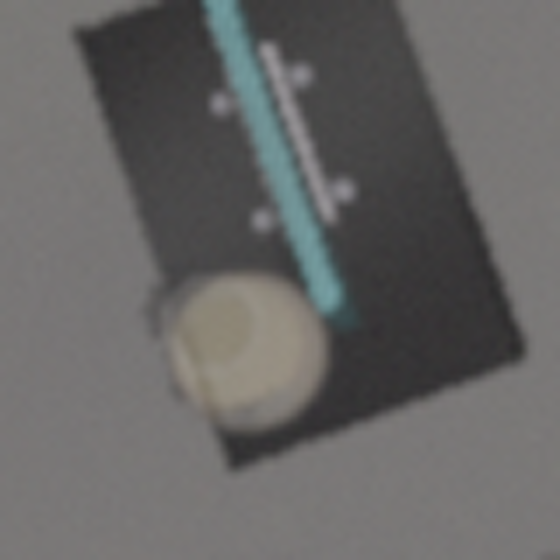

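View pics/c2.png

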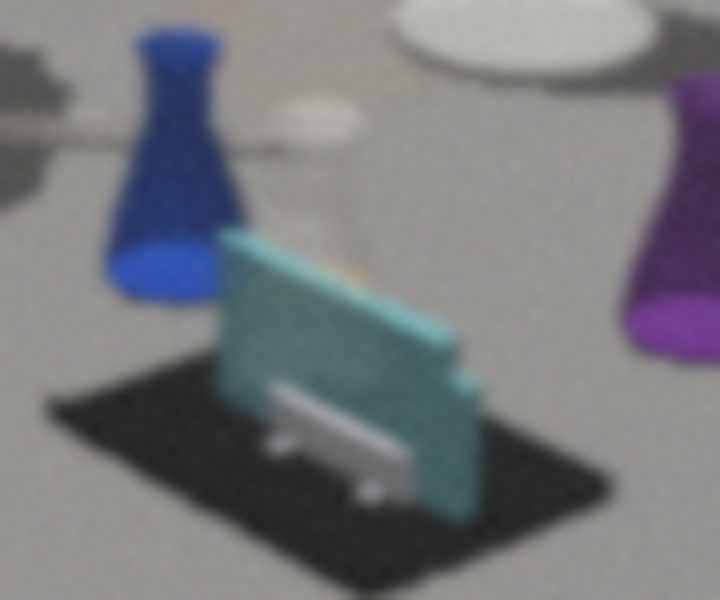

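```bash
python3 - <<'E'
from h import *
c=manip.camera("top"); P=cloud(c)
print(at_z(c,(249.7,220.3),.006),at_z(c,(249.7,220.3),.03))
yaw=np.radians(20.2);ux=np.array([np.cos(yaw),np.sin(yaw)]);uy=np.array([-ux[1],ux[0]]);sc=np.array([.570,.1515])
for nm in ["top","side"]:
    cc=c if nm=="top" else manip.camera(nm); q=cloud(cc).reshape(-1,3)
    for lo,hi in ((.02,.05),(.066,.08),(.08,.1)):
        k=(abs(q[:,0]-.51)<.05)&(abs(q[:,1]-.165)<.05)&(q[:,2]>lo)&(q[:,2]<hi)
        l=np.c_[(q[k,:2]-sc)@ux,(q[k,:2]-sc)@uy]; l2=l[l[:,1]>6]
        print(nm,lo,len(l2),np.percentile(l2,[3,50,97],axis=0).round(4).tolist())
for p in ([.569,.151,.061],[.5,.16,.09]): print(proj(c,p))
w=manip.camera("wrist"); cv2.imwrite("pics/w0.png",w["img"]); p,r=pose(); print("wrist cam in tool",r.inv().apply(w["cam_to_world"][:3,3]-p), (r.inv().as_matrix()@w["cam_to_world"][:3,:3]).round(2).tolist(),w["fovy"])
E
```

```text
[0.51311564 0.16460236 0.006     ] [0.51087858 0.16145735 0.03      ]Traceback (most recent call last):
  File "<stdin>", line 10, in <module>
    return _quantile_unchecked(
        a, q, axis, out, overwrite_input, method, keepdims, weights)
    return _ureduce(a,
                    func=_quantile_ureduce_func,
    ...<5 lines>...
                    overwrite_input=overwrite_input,
                    method=method)
    r = func(a, **kwargs)
    result = _quantile(arr,
                       quantiles=q,
    ...<2 lines>...
                       out=out,
                       weights=wgt)
    slices_having_nans = np.isnan(arr[-1, ...])
                                  ~~~^^^^^^^^^
IndexError: index -1 is out of bounds for axis 0 with size 0
```

```bash
cat >> h.py <<'E'
def tgt(heading_z,tilt=0.):
    # tool z heading (deg) horizontal, tool y down; tilt: rotation about tool x afterwards (deg)
    a=np.radians(heading_z); z=np.array([np.cos(a),np.sin(a),0]); y=np.array([0,0,-1.]); x=np.cross(y,z)
    return R.from_matrix(np.c_[x,y,z])*R.from_euler('x',tilt,degrees=True)
def delta(pos,Rt):
    p,r=pose(); d=r.inv().apply(np.array(pos)-p); w=(r.inv()*Rt).as_rotvec()
    o=manip.get_obs()
    print("t",round(o["clock"],2),"pos",p.round(4),"rpy",np.round(o["orientation"],3),"gap",round(o["finger_gap"],4),"F",np.round(o["force"],1),"q",np.round(o["joint_positions"],3))
    print("shift",d.round(4).tolist(),"turn",w.round(4).tolist(),"rows",np.linalg.norm(d)/.05,np.degrees(np.linalg.norm(w))/8.59)
    open("log.txt","a").write(repr([list(map(float,o["joint_positions"])),p.tolist(),list(map(float,o["orientation"]))])+"\n")
E
python3 -c "
from h import *
delta((.513,.165,.36),tgt(20.2))"
```

```text
t 1.0 pos [ 0.1645 -0.5248  0.4047] rpy [-1.571  0.    -2.838] gap 0.0942 F [ 0.4 -0.4 -0.1] q [-1.334  0.3    1.521  0.     1.321 -0.067]
shift [-0.5389, 0.0446, -0.554] turn [-0.0, -1.6196, 0.0] rows 15.482422195974369 10.802536390119363
```

```bash
ls pics
```

```text
c1.png
c2.png
crop0.png
side0.png
top0.png
```

Emit:
{"op": "arm_command", "data": {"increments": [[0.07,[-0.539,0.045,-0.554],[0,-1.62,0]],[0.07,[-0.539,0.045,-0.554],[0,-1.62,0]],[0.07,[-0.539,0.045,-0.554],[0,-1.62,0]],[0.07,[-0.539,0.045,-0.554],[0,-1.62,0]],[0.07,[-0.539,0.045,-0.554],[0,-1.62,0]]]}}

```text
clock: 1.5
eef_pos: [0.2774, -0.3002, 0.3901]
orientation: [-1.57, -0.0, -2.082]
force: [0.1, -1.0, -0.5]
finger_gap: 0.0703
```

```bash
python3 -c "
from h import *
delta((.513,.165,.36),tgt(20.2))"
```

```text
t 1.5 pos [ 0.2774 -0.3002  0.3901] rpy [-1.57  -0.    -2.082] gap 0.0703 F [ 0.1 -1.  -0.5] q [-0.915 -0.007  1.908  0.     1.24  -0.403]
shift [-0.521, 0.03, -0.0222] turn [-0.0005, -0.8639, 0.0004] rows 10.44644894155818 5.762349902078509
```

Emit:
{"op": "arm_command", "data": {"increments": [[0.07,[-0.521,0.03,-0.022],[0,-0.864,0]],[0.07,[-0.521,0.03,-0.022],[0,-0.864,0]],[0.07,[-0.521,0.03,-0.022],[0,-0.864,0]],[0.07,[-0.521,0.03,-0.022],[0,-0.864,0]],[0.07,[-0.521,0.03,-0.022],[0,-0.864,0]]]}}

```text
clock: 2.0
eef_pos: [0.39, -0.0772, 0.3761]
orientation: [-1.57, -0.001, -1.332]
force: [0.7, -0.3, -1.3]
finger_gap: 0.0696
```

```bash
python3 -c "
from h import *
delta((.513,.165,.36),tgt(20.2))"
```

```text
t 2.0 pos [ 0.39   -0.0772  0.3761] rpy [-1.570e+00 -1.000e-03 -1.332e+00] gap 0.0696 F [ 0.7 -0.3 -1.3] q [-0.288 -0.018  1.954 -0.     1.204 -0.527]
shift [-0.2063, 0.0161, 0.1768] turn [-0.0011, -0.1135, 0.0011] rows 5.442759635748097 0.7569752987765309
```

Emit:
{"op": "arm_command", "data": {"increments": [[0.07,[-0.206,0.016,0.177],[0,-0.113,0]],[0.07,[-0.206,0.016,0.177],[0,-0.113,0]],[0.07,[-0.206,0.016,0.177],[0,-0.113,0]],[0.07,[-0.206,0.016,0.177],[0,-0.113,0]],[0.07,[-0.206,0.016,0.177],[0,-0.113,0]]]}}

```text
clock: 2.5
eef_pos: [0.5029, 0.1456, 0.3614]
orientation: [-1.569, -0.001, -1.218]
force: [0.9, -1.2, 0.8]
finger_gap: 0.0697
```

Emit:
{"op": "arm_command", "data": {"increments": [[0.07,[-0.018,0.002,0.018],[0,0,0]],[0.07,[-0.018,0.002,0.018],[0,0,0]]]}}

```text
clock: 2.7
eef_pos: [0.5141, 0.1714, 0.3586]
orientation: [-1.57, -0.001, -1.215]
force: [-0.0, -0.1, -0.8]
finger_gap: 0.07
```

```bash
python3 -c "
from h import *
delta((.513,.165,.2535),tgt(20.2))
w=manip.camera('wrist'); cv2.imwrite('pics/w1.png',w['img']); p,r=pose(); print(r.inv().apply(w['cam_to_world'][:3,3]-p), (r.inv().as_matrix()@w['cam_to_world'][:3,:3]).round(2).tolist(),w['fovy'])
for t in ['flask_center','slide_center','slide_label']:
  for f in manip.find_in(w,t)[:2]: print(t,f,at_z(w,f['pixel'],.05))
q=cloud(w).reshape(-1,3); k=(abs(q[:,0]-.51)<.05)&(abs(q[:,1]-.17)<.05)&(q[:,2]>.08)&(q[:,2]<.1); print(k.sum(), np.percentile(q[k],[2,50,98],axis=0).round(4).tolist())
print(proj(w,[[.513,.165,.091],[.513,.165,.006]]))
"
```

```text
t 2.7 pos [0.5141 0.1714 0.3586] rpy [-1.570e+00 -1.000e-03 -1.215e+00] gap 0.07 F [-0.  -0.1 -0.8] q [ 2.540e-01  3.240e-01  1.600e+00 -1.000e-03  1.216e+00 -1.010e-01]
shift [0.0055, 0.1051, -0.0034] turn [-0.0008, 0.003, 0.001] rows 2.1057036305182306 0.02165597589064247
[-0.07102667  0.01948328  0.00066514] [[-0.0, -0.97, -0.24], [-0.0, 0.24, -0.97], [1.0, -0.0, -0.0]] 59.85687711320054
flask_center {'pixel': [53.5, 340.5], 'p': 0.95} [0.51777505 0.29404181 0.05      ]
flask_center {'pixel': [203.2, 271.7], 'p': 0.79} [0.50924948 0.17019191 0.05      ]
slide_center {'pixel': [243.2, 327.8], 'p': 0.85} [0.5651438  0.15419283 0.05      ]
slide_label {'pixel': [242.2, 324.2], 'p': 0.9} [0.5619885  0.15396306 0.05      ]
765 [[0.4995, 0.152, 0.0809], [0.5147, 0.1604, 0.0897], [0.5263, 0.1789, 0.0927]]
[[273.25108295 225.07719061]
 [274.27954059 198.68793575]]
```

View pics/w1.png

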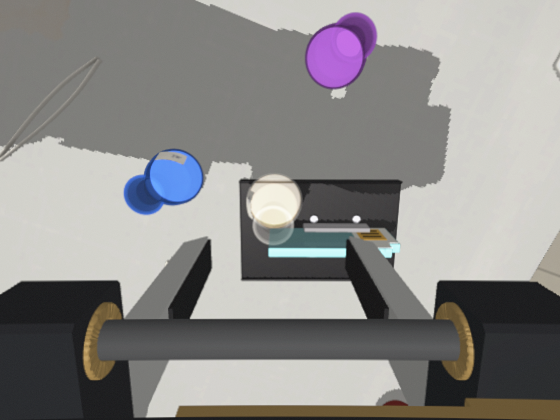

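Wrist view: the flask rim is at (225,273) and its base at (200,274), both where I projected them. The yellow label is visible on the +x end of the +y face at (237,373), so the identification holds. Next I descend and grip.

Emit:
{"op": "arm_command", "data": {"increments": [[0.07,[0.006,0.04,-0.003],[0,0.003,0]],[0.07,[0.006,0.08,-0.003],[0,0.003,0]],[0.07,[0.006,0.105,-0.003],[0,0.003,0]],[0.07,[0.006,0.105,-0.003],[0,0.003,0]]], "newtons": 10}}

```text
clock: 3.3
eef_pos: [0.512, 0.1598, 0.2521]
orientation: [-1.574, -0.001, -1.224]
force: [-0.3, -0.3, 1.2]
finger_gap: 0.0699
```

Emit:
{"op": "arm_command", "data": {"increments": [[0.02,[0,0,0],[0,0,0]],[0.02,[0,0,0],[0,0,0]],[0.02,[0,0,0],[0,0,0]],[0.02,[0,0,0],[0,0,0]],[0.02,[0,0,0],[0,0,0]]], "newtons": 10}}

```text
clock: 3.8
eef_pos: [0.5123, 0.1599, 0.253]
orientation: [-1.572, -0.001, -1.224]
force: [1.9, 0.1, 3.4]
finger_gap: 0.0382
```

```bash
python3 -c "
from h import *
delta((.513,.165,.32),tgt(20.2))
w=manip.camera('wrist'); cv2.imwrite('pics/w2.png',w['img'])"
```

```text
t 3.8 pos [0.5123 0.1599 0.253 ] rpy [-1.572e+00 -1.000e-03 -1.224e+00] gap 0.0382 F [1.9 0.1 3.4] q [ 0.235  0.447  1.703 -0.002  0.993 -0.112]
shift [-0.0045, -0.067, 0.0023] turn [0.0014, -0.0054, 0.0011] rows 1.343556998086112 0.0376463268731007
```

View pics/w2.png

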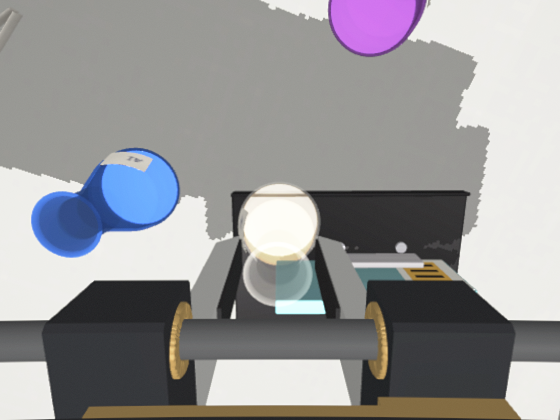

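Emit:
{"op": "arm_command", "data": {"increments": [[0.02,[0,-0.02,0],[0,0,0]],[0.02,[0,-0.06,0],[0,0,0]],[0.02,[0,-0.1,0],[0,0,0]],[0.02,[0,-0.1,0],[0,0,0]]]}}

```text
clock: 4.25
eef_pos: [0.5128, 0.1603, 0.3581]
orientation: [-1.565, -0.002, -1.223]
force: [0.8, -0.9, -1.0]
finger_gap: 0.0374
```

```bash
python3 -c "
from h import *
delta((.41,.255,.35),tgt(20.2))
w=manip.camera('top'); cv2.imwrite('pics/t3.png',w['img'])"
```

```text
t 4.25 pos [0.5128 0.1603 0.3581] rpy [-1.565 -0.002 -1.223] gap 0.0374 F [ 0.8 -0.9 -1. ] q [ 2.350e-01  3.130e-01  1.616e+00 -1.000e-03  1.206e+00 -1.120e-01]
shift [-0.1241, 0.0074, -0.0644] turn [-0.0063, -0.0052, 0.002] rows 2.800255124365605 0.05581460597124159
```

View pics/t3.png

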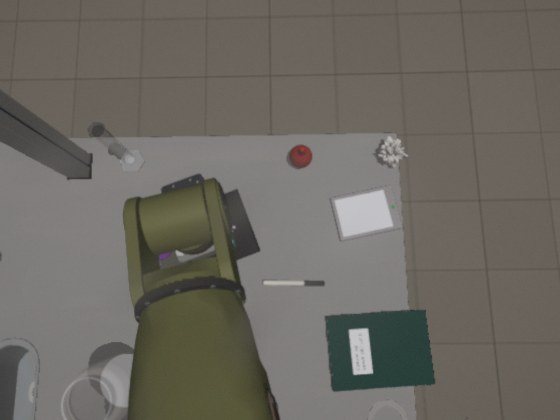

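The arm hides the stand from above, but the gap is 37 mm, so the flask is held. I'll carry it to the free spot.

Emit:
{"op": "arm_command", "data": {"increments": [[0.02,[-0.04,0.002,-0.022],[0,0,0]],[0.02,[-0.08,0.004,-0.043],[0,0,0]],[0.02,[-0.124,0.007,-0.064],[-0.006,-0.005,0.002]],[0.02,[-0.124,0.007,-0.064],[-0.006,-0.005,0.002]],[0.02,[-0.124,0.007,-0.064],[-0.006,-0.005,0.002]]]}}

```text
clock: 4.8
eef_pos: [0.4096, 0.2554, 0.3467]
orientation: [-1.576, 0.0, -1.216]
force: [0.6, 0.4, -0.4]
finger_gap: 0.0382
```

```bash
python3 -c "
from h import *
delta((.41,.255,.248),tgt(20.2))
w=manip.camera('wrist'); cv2.imwrite('pics/w4.png',w['img'])
w=manip.camera('side'); cv2.imwrite('pics/s4.png',w['img'])"
```

```text
t 4.8 pos [0.4096 0.2554 0.3467] rpy [-1.576  0.    -1.216] gap 0.0382 F [ 0.6  0.4 -0.4] q [4.820e-01 2.100e-01 1.775e+00 1.000e-03 1.161e+00 1.270e-01]
shift [0.0005, 0.0987, 0.0008] turn [0.0051, 0.0018, -0.0] rows 1.9749259468820424 0.03582315629534575
```

View pics/w4.png

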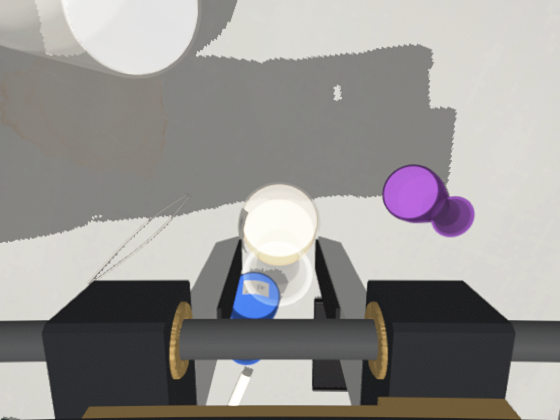

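View pics/s4.png

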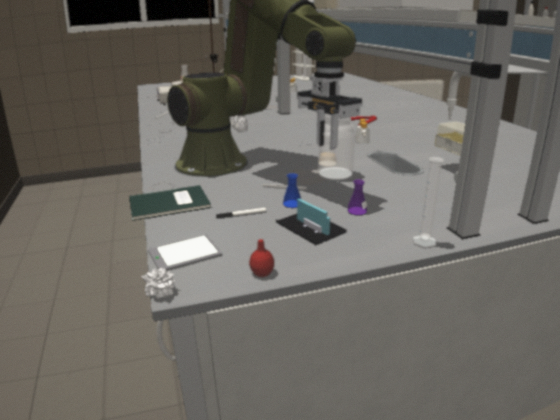

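The wrist view shows the held flask at (230,278), with the space below it free; blue, purple and the tweezers are all apart from it. Lowering now.

Emit:
{"op": "arm_command", "data": {"increments": [[0.02,[0,0.04,0],[0.005,0.002,0]],[0.02,[0,0.075,0],[0.005,0.002,0]],[0.02,[0,0.092,0],[0.005,0.002,0]],[0.02,[0,0.098,0],[0.005,0.002,0]],[0.02,[0,0.0985,0],[0.005,0.002,0]]]}}

```text
clock: 5.4
eef_pos: [0.4108, 0.2538, 0.2482]
orientation: [-1.571, -0.0, -1.222]
force: [0.6, 0.5, -0.3]
finger_gap: 0.0382
```

```bash
python3 -c "
from h import *
delta((.41,.255,.247),tgt(20.2))"
```

```text
t 5.4 pos [0.4108 0.2538 0.2482] rpy [-1.571 -0.    -1.222] gap 0.0382 F [ 0.6  0.5 -0.3] q [ 0.478  0.353  1.857 -0.     0.932  0.129]
shift [-0.0014, 0.0012, -0.0003] turn [0.0002, -0.004, 0.0001] rows 0.03837024384259197 0.026790972424569428
```

Emit:
{"op": "arm_command", "data": {"increments": [[0.02,[0,0.0012,0],[0,0,0]],[0.02,[0,0.0012,0],[0,0,0]],[0.06,[0,0.0012,0],[0,0,0]],[0.06,[0,0.0012,0],[0,0,0]],[0.06,[0,0.0012,0],[0,0,0]]]}}

```text
clock: 5.9
eef_pos: [0.4108, 0.2538, 0.2474]
orientation: [-1.57, -0.0, -1.222]
force: [0.2, -0.1, 0.3]
finger_gap: 0.058
```

Emit:
{"op": "arm_command", "data": {"increments": [[0.06,[0,-0.03,0],[0,0,0]],[0.06,[0,-0.07,0],[0,0,0]],[0.06,[0,-0.105,0],[0,0,0]],[0.06,[0,-0.105,0],[0,0,0]]]}}

```text
clock: 6.3
eef_pos: [0.4111, 0.2541, 0.3569]
orientation: [-1.563, 0.001, -1.222]
force: [-0.6, -0.3, -0.4]
finger_gap: 0.0601
```

```bash
python3 -c "
from h import *
delta((.41,.255,.247),tgt(20.2))
w=manip.camera('wrist'); cv2.imwrite('pics/w5.png',w['img'])
"; cat log.txt
```

```text
t 6.3 pos [0.4111 0.2541 0.3569] rpy [-1.563e+00  1.000e-03 -1.222e+00] gap 0.0601 F [-0.6 -0.3 -0.4] q [ 0.478  0.198  1.765 -0.     1.171  0.129]
shift [-0.0012, 0.1098, -0.0016] turn [-0.0078, -0.0038, -0.001] rows 2.1973198681737336 0.058490663401592986
[[-1.3336079395139113, 0.29987334753569617, 1.520994412020613, 1.032745430300468e-05, 1.3206946311781051, -0.06660988571653938], [0.16452066069221294, -0.5248049704334657, 0.4046625735587782], [-1.570765465043583, 7.9697120798361e-06, -2.8377969363885587]]
[[-0.914517625535663, -0.007072139135446772, 1.9081373931385148, 6.364707215920368e-05, 1.2399380858867695, -0.4031816882381628], [0.2773976892613501, -0.300192181363851, 0.39014173674501385], [-1.5702306442699614, -0.00017583544759780523, -2.082152972148543]]
[[-0.2876335917439206, -0.018043477444783265, 1.9535771230131576, -0.0003416102006785986, 1.2044805608989817, -0.5265908084563913], [0.39004289267358144, -0.07724503616315583, 0.376061548603818], [-1.5695921307905305, -0.0010692032515500216, -1.3317176482825088]]
[[0.2542849392772882, 0.32390971213059094, 1.600467212747347
[... 797 characters left out ...]
28, 1.1607869111293725, 0.12691487234912072], [0.40956059515528287, 0.25539694200642005, 0.34674452187132104], [-1.5758500218004379, 2.9240201398161858e-05, -1.2164221458367153]]
[[0.47752058933363817, 0.35281697420896874, 1.8566124551340506, -0.00010158206609745489, 0.9324083198068003, 0.12903291250303336], [0.4108059778927276, 0.2537803820827332, 0.24824242537146743], [-1.571028892350606, -0.00011242138035694182, -1.2222480939694105]]
[[0.47773747647444953, 0.19801016283214518, 1.7649437507980794, -3.9977803329502366e-05, 1.1707481669622029, 0.12902201842309785], [0.4111270237083914, 0.2540677947815492, 0.35685625753077976], [-1.562966583161263, 0.0009785891514508815, -1.2220616130804676]]
```

View pics/w5.png

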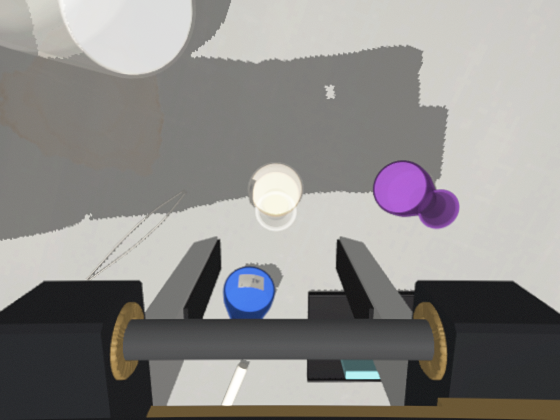

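The flask stands upright at (195,275), clear of everything. Next I fit a simple arm model so I can choose the final yaw and grip side.

```bash
cat > kin.py <<'E'
from h import *
from scipy.optimize import least_squares
D=[eval(l) for l in open("log.txt")]
def fk(q,k,d):
    a1,h,L2,A,B,y0=k
    R1=R.from_euler('z',q[0]); R2=R1*R.from_euler('y',q[1]); R3=R2*R.from_euler('y',q[2])
    # forearm along R3 z ; joint4 about forearm, joint5 about y, joint 6 about tool
    w=R1.apply([a1,0,h])+R2.apply([0,0,L2])+R3.apply([B,0,A])
    R6=R3*R.from_euler('z',q[3])*R.from_euler('y',q[4])*R.from_euler('z',q[5])
    # tool approach = R6 z ; tool y=approach
    T=R6.as_matrix(); 
    Rt=R.from_matrix(np.c_[-T[:,1],T[:,2],-T[:,0]])
    return w+R6.apply([0,0,d]),Rt
def fit(d,n=10**9):
    f=lambda k:np.concatenate([fk(q,k,d)[0]-p for q,p,_ in D])
    s=least_squares(f,[0,.4,.45,.4,0,0]); return s.x,np.abs(s.fun).max()
def ik(p,Rt,k,d,q0):
    lo=np.array([-3.03,-.79,.23,-1.04,0,-2.55])+.02;hi=np.array([3.03,2.21,2.52,4.18,3.07,2.55])-.02
    def f(q):
        a,b=fk(q,k,d); return np.r_[(a-p)*3,(b.inv()*Rt).as_rotvec()]
    s=least_squares(f,np.clip(q0,lo,hi),bounds=(lo,hi)); return s.x,np.linalg.norm(s.fun)
E
python3 - <<'E'
from kin import *
for d in (.05,.1,.15,.2):
    k,e=fit(d); print(d,k.round(3),e)
for q,p,o in D[:3]+D[-1:]:
    a,b=fk(q,k,d); print(a-p,(b.inv()*R.from_euler('xyz',o)).as_rotvec().round(3))
E
```

```text
0.05 [0.    0.2   0.424 0.448 0.041 0.   ] 0.035591602547031795
0.1 [-0.     0.25   0.424  0.447  0.041  0.   ] 0.03564207709880657
0.15 [-0.     0.299  0.424  0.447  0.04   0.   ] 0.035719710973253244
0.2 [-0.     0.349  0.424  0.447  0.04   0.   ] 0.03579635407753462
[-3.56505932e-02 -8.28294534e-03 -1.74389338e-05] [ 0. -0.  0.]
[-2.90721173e-02 -2.22221350e-02 -7.41030945e-06] [-0. -0.  0.]
[-1.03643054e-02 -3.51446358e-02 -2.61146976e-06] [ 0. -0.  0.]
[ 1.75801148e-02 -3.21179076e-02  6.44325276e-06] [-0. -0.  0.]
```

```bash
sed -i 's/w=R1.apply(\[a1,0,h\])/w=R1.apply([a1,y0,h])/' kin.py
cat > plan.py <<'E'
from kin import *
for d in (.08,.13):
    k,e=fit(d); print(d,k.round(4),e)
    lab=np.array([.591,-.158,.20])
    for opt in "AB":
        for psi in range(-180,180,20):
            Rs=R.from_euler('z',psi,degrees=True)*R.from_euler('x',45,degrees=True)
            M=np.array([[1,0,0],[0,0,1],[0,-1,0]]).T if 0 else np.array([[1,0,0],[0,0,1],[0,-1,0]],float)
            # columns: tool x=xs, y=-zs, z=ys
            if opt=="B": M=M@np.diag([-1,1,-1])
            Rt=Rs*R.from_matrix(M)
            p=lab+Rs.apply(np.array([-.03,0,.0135])-[.035,.004,0])-.18*Rt.apply([0,1,0])
            best=None
            for q4 in (0,1,-.8,2,3,4):
              for q6 in (-2,0,2):
                q,er=ik(p,Rt,k,d,[np.arctan2(p[1],p[0]),.5,1.6,q4,1.2,q6])
                if best is None or er<best[1]-1e-6 or (abs(er-best[1])<1e-6 and np.abs(q[3:]-[0,1.2,0]).sum()<np.abs(best[0][3:]-[0,1.2,0]).sum()): best=(q,er)
            print(opt,psi,best[1].round(4),best[0].round(2),p.round(2))
E
python3 plan.py
```

```text
0.08 [-0.      0.2297  0.4242  0.4475  0.0408  0.0366] 5.073253120929655e-05
A -180 0.0 [ 0.    0.62  1.28 -0.81  1.34  1.81] [ 0.66 -0.02  0.33]
A -160 0.0 [ 0.02  0.47  1.51 -0.88  1.06  1.66] [ 0.6  -0.    0.33]
A -140 0.0 [-0.    0.32  1.72 -0.91  0.75  1.45] [ 0.55 -0.01  0.33]
A -120 0.0 [-0.09  0.2   1.89 -0.78  0.44  1.05] [ 0.5  -0.03  0.33]
A -100 0.0 [-0.23  0.11  1.99  0.16  0.26 -0.2 ] [ 0.46 -0.07  0.33]
A -80 0.0 [-0.41  0.09  2.01  0.9   0.52 -1.26] [ 0.44 -0.12  0.33]
A -60 0.0 [-0.56  0.16  1.93  0.95  0.88 -1.65] [ 0.44 -0.17  0.33]
A -40 0.0 [-0.65  0.28  1.78  0.86  1.2  -1.9 ] [ 0.45 -0.22  0.33]
A -20 0.0 [-0.67  0.42  1.59  0.74  1.47 -2.1 ] [ 0.48 -0.27  0.33]
A 0 0.0 [-0.65  0.57  1.36  0.61  1.72 -2.29] [ 0.53 -0.3   0.33]
A 20 0.0 [-0.6   0.72  1.13  0.46  1.94 -2.5 ] [ 0.58 -0.31  0.33]
A 40 0.1645 [-0.51  0.89  0.81  0.39  2.18 -2.53] [ 0.63 -0.31  0.33]
A 60 0.3301 [-0.42  1.19  0.25  0.47  2.55 -2.53] [ 0.68 -0.28  0.33]
A 80 0.2142 [-0.38  1.19  0.25 -0.44  2.49  2.53] [ 0.72 -0.25  0.33]
A 100 0.0122 [-0.28  1.07  0.51 -0.42  2.25  2.53] [ 0.74 -0.2 
[... 3282 characters left out ...]
 [ 0.45 -0.22  0.33]
B -20 0.0 [-0.73  0.46  1.57  0.72  1.49  0.99] [ 0.48 -0.27  0.33]
B 0 0.0 [-0.69  0.63  1.3   0.58  1.74  0.82] [ 0.53 -0.3   0.33]
B 20 0.0 [-0.63  0.8   1.02  0.44  1.97  0.63] [ 0.58 -0.31  0.33]
B 40 0.0 [-0.55  0.96  0.74  0.28  2.18  0.4 ] [ 0.63 -0.31  0.33]
B 60 0.0 [-0.45  1.11  0.47  0.07  2.35  0.1 ] [ 0.68 -0.28  0.33]
B 80 0.0012 [-0.36  1.22  0.25 -0.2   2.43 -0.28] [ 0.72 -0.25  0.33]
B 100 0.0034 [-0.26  1.22  0.25 -0.43  2.35 -0.63] [ 0.74 -0.2   0.33]
B 120 0.0 [-0.16  1.12  0.45 -0.57  2.15 -0.86] [ 0.74 -0.14  0.33]
B 140 0.0 [-0.07  0.97  0.72 -0.65  1.9  -1.02] [ 0.73 -0.09  0.33]
B 160 0.0 [ 0.    0.81  1.   -0.73  1.64 -1.15] [ 0.7  -0.05  0.33]
```

```bash
python3 -c "
from h import *
delta((.542,.141,.35),tgt(-69.8))"
```

```text
t 6.35 pos [0.4108 0.2539 0.3543] rpy [-1.566e+00  1.000e-03 -1.222e+00] gap 0.0599 F [ 0.2 -0.4 -0.2] q [ 0.478  0.201  1.768 -0.     1.168  0.129]
shift [0.1509, 0.0046, 0.0847] turn [-0.0031, 1.5669, -0.004] rows 3.4622273246930444 10.451511401409235
```

Emit:
{"op": "arm_command", "data": {"increments": [[0.06,[0.03,0.001,0.017],[0,0.15,0]],[0.06,[0.06,0.002,0.034],[0,0.3,0]],[0.06,[0.09,0.003,0.051],[0,0.45,0]],[0.06,[0.12,0.004,0.068],[0,0.6,0]],[0.06,[0.151,0.005,0.085],[0,0.75,0]]]}}

```text
clock: 6.85
eef_pos: [0.5431, 0.14, 0.3482]
orientation: [-1.569, 0.002, -1.978]
force: [0.1, 0.3, 0.2]
finger_gap: 0.06
```

```bash
python3 -c "
from h import *
delta((.542,.141,.35),tgt(-69.8))"
```

```text
t 6.85 pos [0.5431 0.14   0.3482] rpy [-1.569  0.002 -1.978] gap 0.06 F [0.1 0.3 0.2] q [1.870e-01 3.750e-01 1.557e+00 1.000e-03 1.207e+00 5.940e-01]
shift [-0.0005, -0.0018, -0.0014] turn [-0.0003, 0.8109, -0.0028] rows 0.047603356195213276 5.408697145991569
```

Emit:
{"op": "arm_command", "data": {"increments": [[0.06,[0,0,-0.001],[0,0.15,0]],[0.06,[0,0,-0.001],[0,0.3,0]],[0.06,[0,0,-0.001],[0,0.45,0]],[0.06,[0,0,-0.001],[0,0.6,0]],[0.06,[0,0,-0.001],[0,0.75,-0.003]]]}}

```text
clock: 7.35
eef_pos: [0.5421, 0.1404, 0.3466]
orientation: [-1.571, -0.002, -2.728]
force: [0.2, -0.6, -0.9]
finger_gap: 0.06
```

Emit:
{"op": "arm_command", "data": {"increments": [[0.06,[0,0,0],[0,0.061,0]],[0.06,[0,0,0],[0,0.061,0]]]}}

```text
clock: 7.55
eef_pos: [0.542, 0.1404, 0.3452]
orientation: [-1.571, -0.004, -2.79]
force: [-0.4, -0.6, -0.5]
finger_gap: 0.06
```

```bash
python3 -c "
from h import *
delta((.542,.141,.227),tgt(-69.8))
w=manip.camera('wrist'); cv2.imwrite('pics/w6.png',w['img'])
yaw=np.radians(20.2);ux=np.array([np.cos(yaw),np.sin(yaw),0]);uy=np.array([-ux[1],ux[0],0]);s=np.array([.570,.1515,0])
for a,b in ((-55,4),(-55,-4),(45,4),(45,-4)): print(a,b,proj(w,s+ux*a/1e3+uy*b/1e3+[0,0,.061]))
cv2.imwrite('pics/w6c.png',cv2.resize(w['img'][40:280,180:380],(600,600*240//200)[:2] if 0 else (500,600),interpolation=cv2.INTER_CUBIC))
s=manip.camera('side');cv2.imwrite('pics/s6.png',s['img'])
"
```

```text
t 7.55 pos [0.542  0.1404 0.3452] rpy [-1.571 -0.004 -2.79 ] gap 0.06 F [-0.4 -0.6 -0.5] q [ 0.188  0.377  1.562 -0.     1.207  1.408]
shift [-0.0007, 0.1182, -0.0005] turn [0.0004, -0.0012, 0.0041] rows 2.363224093988941 0.028791513726403244
-55 4 [[272.10450413 241.6614527 ]]
-55 -4 [[282.54799957 241.64949325]]
45 4 [[271.34826517 106.07258888]]
45 -4 [[282.81522009 106.05897918]]
```

View pics/w6.png

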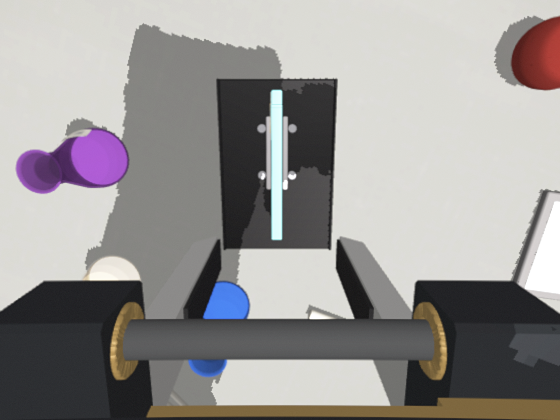

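View pics/w6c.png

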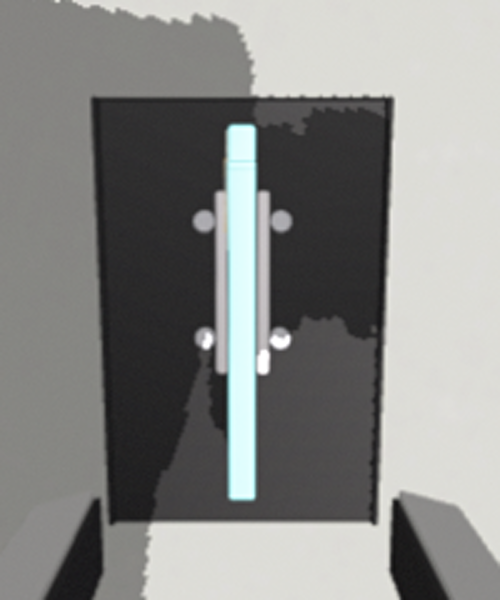

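The wrist view puts the slide at columns 272–282, rows 90–240, with the notch step at row 105. That matches my prediction to a pixel, and a sliver of label shows on the left (+y) face at the notched end. Descending and gripping.

Emit:
{"op": "arm_command", "data": {"increments": [[0.06,[0,0.045,0],[0,0,0.004]],[0.06,[0,0.085,0],[0,0,0.004]],[0.06,[0,0.11,0],[0,0,0.004]],[0.06,[0,0.118,0],[0,0,0.004]],[0.06,[0,0.118,0],[0,0,0.004]]], "newtons": 20}}

```text
clock: 8.15
eef_pos: [0.5417, 0.1403, 0.2272]
orientation: [-1.571, -0.001, -2.786]
force: [1.0, 0.2, 0.5]
finger_gap: 0.0601
```

Emit:
{"op": "arm_command", "data": {"increments": [[0.0,[0,0,0],[0,0,0]],[0.0,[0,0,0],[0,0,0]],[0.0,[0,0,0],[0,0,0]],[0.0,[0,0,0],[0,0,0]],[0.0,[0,0,0],[0,0,0]]], "newtons": 20}}

```text
clock: 8.65
eef_pos: [0.5417, 0.1403, 0.2275]
orientation: [-1.571, -0.0, -2.786]
force: [-0.4, 0.3, -0.7]
finger_gap: 0.0234
```

```bash
python3 -c "
from h import *
delta((.542,.141,.227),tgt(-69.8))
w=manip.camera('wrist'); cv2.imwrite('pics/w7.png',w['img'])
"
```

```text
t 8.65 pos [0.5417 0.1403 0.2275] rpy [-1.571 -0.    -2.786] gap 0.0234 F [-0.4  0.3 -0.7] q [0.188 0.529 1.648 0.    0.965 1.403]
shift [-0.0005, 0.0005, -0.0006] turn [0.0004, 0.0033, 0.0002] rows 0.018901842102922648 0.021948148090161435
```

View pics/w7.png

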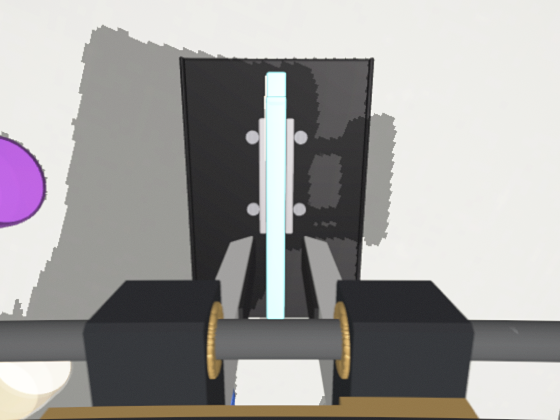

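Still closing; centred on the slide.

Emit:
{"op": "arm_command", "data": {"increments": [[0.0,[0,0,0],[0,0,0]],[0.0,[0,0,0],[0,0,0]],[0.0,[0,0,0],[0,0,0]],[0.0,[0,0,0],[0,0,0]]], "newtons": 25}}

```text
clock: 9.1
eef_pos: [0.5416, 0.1405, 0.2274]
orientation: [-1.572, -0.0, -2.786]
force: [-1.5, 4.3, 0.6]
finger_gap: 0.0079
```

Emit:
{"op": "arm_command", "data": {"increments": [[0.0,[0,-0.01,0],[0,0,0]],[0.0,[0,-0.025,0],[0,0,0]],[0.0,[0,-0.06,0],[0,0,0]],[0.0,[0,-0.1,0],[0,0,0]],[0.0,[0,-0.14,0],[0,0,0]]], "newtons": 25}}

```text
clock: 9.6
eef_pos: [0.5414, 0.1401, 0.3704]
orientation: [-1.571, 0.0, -2.786]
force: [-0.1, 0.5, -0.5]
finger_gap: 0.0079
```

```bash
python3 -c "
from kin import *
w=manip.camera('wrist'); cv2.imwrite('pics/w8.png',w['img'])
Rs=R.from_euler('z',20.2,degrees=True)*R.from_euler('x',45,degrees=True)
M=np.array([[1,0,0],[0,0,1],[0,-1,0]],float)@np.diag([-1,1,-1]); Rt=Rs*R.from_matrix(M)
p=np.array([.591,-.158,.20])+Rs.apply(np.array([-.03,0,.0135])-[.035,.004,0])-.18*Rt.apply([0,1,0])
print(p); delta(p,Rt)
"
```

```text
[ 0.57822009 -0.3115083   0.33399674]
t 9.65 pos [0.5419 0.1403 0.3775] rpy [-1.57   0.01  -2.786] gap 0.0077 F [1.2 0.9 6. ] q [0.188 0.343 1.529 0.    1.26  1.403]
shift [0.1238, 0.0428, 0.4361] turn [-0.7867, 0.0069, -0.0081] rows 9.106172184589742 5.247534951740217
```

View pics/w8.png

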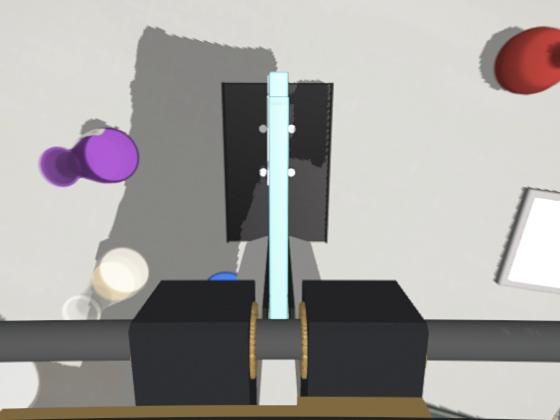

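The slide is held (gap 8 mm) and clear of the stand. I'll carry it to the pad while tilting.

Emit:
{"op": "arm_command", "data": {"increments": [[0.0,[0.005,0.002,0.018],[-0.03,0,0]],[0.0,[0.015,0.005,0.053],[-0.095,0,0]],[0.0,[0.026,0.009,0.092],[-0.165,0,0]],[0.0,[0.037,0.013,0.131],[-0.236,0,-0.004]],[0.0,[0.048,0.017,0.17],[-0.307,0.003,-0.006]]]}}

```text
clock: 10.15
eef_pos: [0.556, -0.0375, 0.3615]
orientation: [-1.878, 0.005, -2.787]
force: [0.2, 1.1, -1.2]
finger_gap: 0.0079
```

```bash
cat > fin.py <<'E'
from kin import *
Rs=R.from_euler('z',20.2,degrees=True)*R.from_euler('x',45,degrees=True)
M=np.array([[1,0,0],[0,0,1],[0,-1,0]],float)@np.diag([-1,1,-1]); Rt=Rs*R.from_matrix(M)
p=np.array([.591,-.158,.20])+Rs.apply(np.array([-.03,0,.0135])-[.035,.004,0])-.18*Rt.apply([0,1,0])
delta(p,Rt)
E
python3 fin.py
```

```text
t 10.15 pos [ 0.556  -0.0375  0.3615] rpy [-1.878  0.005 -2.787] gap 0.0079 F [ 0.2  1.1 -1.2] q [-0.167  0.376  1.53   0.273  1.394  0.979]
shift [0.0744, -0.0543, 0.2605] turn [-0.4779, 0.0042, -0.0039] rows 5.526252566005294 3.1878424922235786
```

Emit:
{"op": "arm_command", "data": {"increments": [[0.0,[0.011,-0.008,0.039],[-0.072,0,0]],[0.0,[0.022,-0.016,0.078],[-0.144,0,0]],[0.0,[0.033,-0.024,0.117],[-0.215,0,0]],[0.0,[0.045,-0.033,0.156],[-0.287,0.003,-0.002]],[0.0,[0.056,-0.041,0.195],[-0.358,0.004,-0.004]]]}}

```text
clock: 10.65
eef_pos: [0.572, -0.2448, 0.3426]
orientation: [-2.238, 0.001, -2.789]
force: [0.3, 1.4, 0.2]
finger_gap: 0.0079
```

```bash
python3 fin.py
```

```text
t 10.65 pos [ 0.572  -0.2448  0.3426] rpy [-2.238e+00  1.000e-03 -2.789e+00] gap 0.0079 F [0.3 1.4 0.2] q [-0.51   0.595  1.282  0.425  1.783  0.687]
shift [0.0172, -0.0333, 0.0562] turn [-0.1185, 0.0007, -0.0011] rows 1.3508235535314916 0.7906891935715943
```

Emit:
{"op": "arm_command", "data": {"increments": [[0.0,[0.008,-0.016,0.027],[-0.057,0,0]],[0.0,[0.014,-0.027,0.046],[-0.1,0,0]],[0.0,[0.017,-0.033,0.056],[-0.118,0,-0.001]],[0.0,[0.017,-0.033,0.056],[-0.118,0,-0.001]],[0.0,[0.017,-0.033,0.056],[-0.118,0,-0.001]]]}}

```text
clock: 11.15
eef_pos: [0.5784, -0.3103, 0.3344]
orientation: [-2.354, 0.001, -2.788]
force: [-0.1, -0.7, -0.9]
finger_gap: 0.0077
```

```bash
python3 fin.py; python3 - <<'E'
from h import *
P={}
t=manip.camera("top");s=manip.camera("side");w=manip.camera("wrist")
for n,c in (("t",t),("s",s),("w",w)): cv2.imwrite(f"pics/{n}9.png",c["img"])
for n,c in (("t",t),("s",s)):
    for g in ["slide_label","flask_center","light_pad"]:
        for f in manip.find_in(c,g)[:2]: print(n,g,f,at_depth(c,f["pixel"]).round(3))
print(proj(t,[.591,-.158,.2]),proj(s,[.591,-.158,.2]))
cv2.imwrite("pics/t9c.png",cv2.resize(t["img"][150:270,300:420],(600,600),interpolation=2))
E
```

```text
t 11.15 pos [ 0.5784 -0.3103  0.3344] rpy [-2.354e+00  1.000e-03 -2.788e+00] gap 0.0077 F [-0.1 -0.7 -0.9] q [-0.593  0.702  1.142  0.458  1.939  0.647]
shift [0.0005, -0.0005, 0.001] turn [-0.0019, 0.0013, 0.0002] rows 0.025392798591244384 0.015370268950501817
t slide_label {'pixel': [205.4, 394.6], 'p': 0.78} [ 0.568 -0.168  0.204]
t flask_center {'pixel': [294.6, 226.8], 'p': 0.83} [0.417 0.14  0.087]
t flask_center {'pixel': [297.5, 175.4], 'p': 0.7} [0.412 0.247 0.065]
t light_pad {'pixel': [213.9, 355.9], 'p': 0.76} [ 0.588 -0.136  0.008]
s slide_label {'pixel': [165.4, 169.5], 'p': 0.64} [ 0.608 -0.167  0.21 ]
s flask_center {'pixel': [192.1, 291.2], 'p': 0.76} [0.435 0.145 0.042]
s flask_center {'pixel': [191.7, 327.8], 'p': 0.73} [0.43  0.253 0.026]
s light_pad {'pixel': [251.3, 184.3], 'p': 0.73} [ 0.594 -0.158  0.006]
[[387.41784088 193.49850739]] [[173.99612861 167.09391412]]
```

View pics/t9.png

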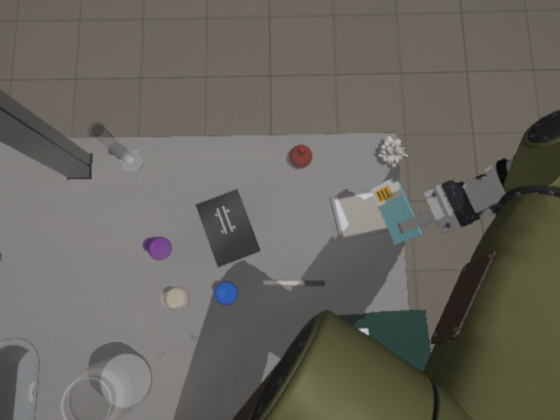

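View pics/t9c.png

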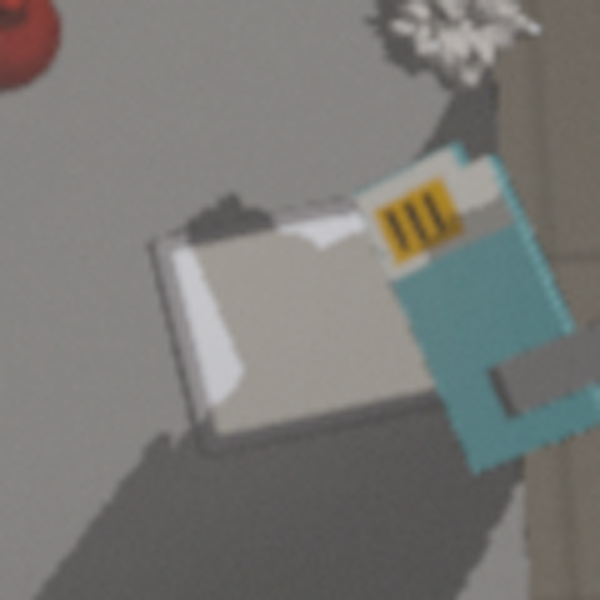

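View pics/s9.png

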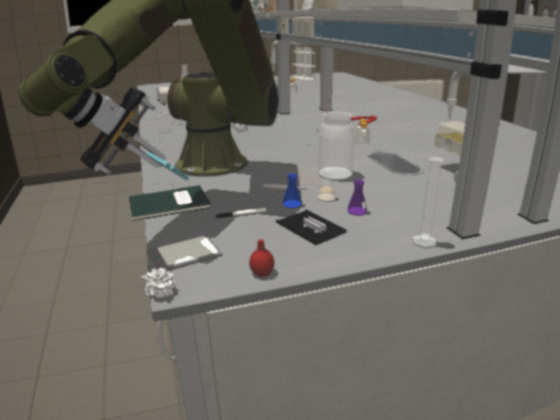

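The top view shows the label at (194,385), facing the camera, against a predicted (193.5,387.4), with the notch at the end. The flask stands at (298,176). The bulb, pen and blue and purple flasks look unmoved. One last numeric check.

```bash
python3 - <<'E'
from h import *
t=manip.camera("top"); P=cloud(t)
print("label",at_depth(t,(193.5,386)).round(4))
b=t["img"].astype(int); m=((b[...,0]-b[...,2]>20)&(b[...,1]-b[...,2]>15)); m[:180]=0;m[250:]=0;m[:,:375]=0;m[:,425:]=0
m[190:198,380:390]=1
q=P[m]; q=q[(q[:,2]>.15)&(q[:,2]<.27)]; c=np.median(q,0)
for _ in range(5):
    n=np.linalg.svd(q-q.mean(0),full_matrices=False)[2][2]; n*=np.sign(n[2]); r=(q-q.mean(0))@n; q=q[abs(r)<max(.003,2*r.std())]
print(len(q),"normal",n.round(3),"tilt",np.degrees(np.arccos(n[2])))
fl=P[285:312,165:190].reshape(-1,3); fl=fl[fl[:,2]>.07]; print("flask rim",len(fl),fl.mean(0).round(3),fl[:,2].max())
o=manip.get_obs(); print(o["clock"],o["finger_gap"],np.abs(o["joint_vel"]).max())
E
```

```text
label [ 0.5916 -0.1561  0.1975]
1099 normal [-0.243  0.662  0.709] tilt 44.82694230759895
flask rim 61 [0.409 0.256 0.082] 0.08843539650292909
11.65 0.007762814438381038 0.002821379629231879
```

All checks agree: the label is at (0.592, -0.156, 0.198), the tilt is 44.8°, and the arm is still. Handing in.

```bash
python3 -c "
from station import manip
print(manip.finish_job())"
```

```text
the job is handed in; nothing more can be done
None
```

The job is handed in at about 11.7 s of the 53 s. The flask is off the stand, and the arm is still holding the slide over the light pad.

- **Flask:** I took the clear flask on the tray, not the blue or purple look-alikes. It now stands upright on the bench at about (0.41, 0.255), roughly 9 cm clear of the stand and far from the pad. The last depth reading put its rim at 0.082–0.088 m, which fits an upright 85 mm flask.
- **Slide:** The notch and label put the frosted end at the stand's +x end. I gripped the plain part about 30 mm behind the slide's centre, at 25 N.
- **Final position:** The last top-camera measurement puts the label at (0.592, -0.156, 0.198), against a pad centre of (0.591, -0.158) and a target height of 0.20 m. The label face looks up at 44.8° and is visible from above.
- **Level edges:** The tool's tilt along the slide's length reads about 0.001 rad. The arm was still and the finger gap was 7.8 mm on the 8 mm slide.
- **Other things:** In the last top and side pictures the pen, bulb, pad and look-alike flasks look unmoved. I judged that by eye rather than measuring it.

No final check failed. The image search was less precise: in the last top picture it reported the label about 12 pixels from where it shows, so I used the depth reading there instead.

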